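# Line up the disc-cutter punches by thickness

## Task

Tidy the four steel punches: stand them upright on the wooden rail, one in the middle of each cork disc, in order of thickness, with the thinnest next to the rail's upright end stop and the thickest at the far end. Do not knock over or push aside the brown glass jar that stands among them.

Things in the scene. Friction and masses are not known exactly. Their poses are not given: they have to be found in the camera images.
- rail: fixed dark wooden board 340 x 70 x 12 mm lying flat on the bench, with an upright end stop 20 mm thick, 70 mm wide and 40 mm tall (from the bench) at one end only. Origin: centre of the board's underside; x along the board, the end stop at the -x end (its inner face at x = -150 mm), z up. The board may lie at any yaw.
- seat_1: flat round cork disc on the rail, diameter 52 mm, 4 mm thick, the one nearest the end stop; fixed. Origin: centre of its underside, 12 mm above the bench (its top, where a punch stands, is 16 mm above the bench). Neighbouring discs are about 66 mm apart; the nearest one is about 52 mm from the stop's inner face.
- seat_2: flat round cork disc on the rail, diameter 52 mm, 4 mm thick, the one second from the end stop; fixed. Origin: centre of its underside, 12 mm above the bench (its top, where a punch stands, is 16 mm above the bench). Neighbouring discs are about 66 mm apart; the nearest one is about 52 mm from the stop's inner face.
- seat_3: flat round cork disc on the rail, diameter 52 mm, 4 mm thick, the one third from the end stop; fixed. Origin: centre of its underside, 12 mm above the bench (its top, where a punch stands, is 16 mm above the bench). Neighbouring discs are about 66 mm apart; the nearest one is about 52 mm from the stop's inner face.
- seat_4: flat round cork disc on the rail, diameter 52 mm, 4 mm thick, the one farthest from the end stop; fixed. Origin: centre of its underside, 12 mm above the bench (its top, where a punch stands, is 16 mm above the bench). Neighbouring discs are about 66 mm apart; the nearest one is about 52 mm from the stop's inner face.
- punch_16: loose plain steel disc-cutter punch, an upright round cylinder, diameter 16 mm, height 55 mm (top rim bevelled 3 mm), about 86 g: the thinnest of the four. Stands on the bench at the start. Origin: centre of its underside, z up along its axis.
- punch_24: loose plain steel disc-cutter punch, an upright round cylinder, diameter 24 mm, height 55 mm (top rim bevelled 3 mm), about 190 g: the second thinnest of the four. Stands on the bench at the start. Origin: centre of its underside, z up along its axis.
- punch_32: loose plain steel disc-cutter punch, an upright round cylinder, diameter 32 mm, height 55 mm (top rim bevelled 3 mm), about 340 g: the second thickest of the four. Stands on the bench at the start. Origin: centre of its underside, z up along its axis.
- punch_40: loose plain steel disc-cutter punch, an upright round cylinder, diameter 40 mm, height 55 mm (top rim bevelled 3 mm), about 530 g: the thickest of the four. Stands on the bench at the start. Origin: centre of its underside, z up along its axis.
- jar: loose bystander: small closed jar of brown glass with a white lid, diameter 41 mm, height 48 mm, standing on the bench among the punches. Origin: centre of its underside, z up.

How it is judged:
At the end, for the whole second after the job is handed in: Each punch stands upright (within 0.08 rad) and at rest on its own cork disc, its axis within 13 mm of the disc's centre: the 16 mm punch on the disc nearest the end stop, then 24, 32, and 40 mm on the farthest (horizontal distance between punch_16 and seat_1 below 0.013 m and z of punch_16 in the frame of seat_1 between 0.001 and 0.008 m and angle between each of punch_16, punch_24, punch_32, punch_40's own z axis and vertical below 0.08 rad and linear speed of each of punch_16, punch_24, punch_32, punch_40 below 0.02 m/s and angular speed of each of punch_16, punch_24, punch_32, punch_40 below 0.2 rad/s and horizontal distance between punch_24 and seat_2 below 0.013 m and z of punch_24 in the frame of seat_2 between 0.001 and 0.008 m and horizontal distance between punch_32 and seat_3 below 0.013 m and z of punch_32 in the frame of seat_3 between 0.001 and 0.008 m and horizontal distance between punch_40 and seat_4 below 0.013 m and z of punch_40 in the frame of seat_4 between 0.001 and 0.008 m); the robot touches nothing.
It fails at once if the glass jar is knocked over or pushed more than 20 mm (distance of jar from where it was at the start of the episode above 0.02 m or angle between jar's own z axis and vertical above 0.4 rad).
It also fails if it takes over 109 s, if anything falls off the work surface, if the arm or the gripper's body presses on something with over 40 N, if the wrist force passes 120 N, or if a joint passes its speed limit or range.

## Robot

A 6-joint arm with a two-finger parallel gripper is mounted at the origin on the work surface. World frame = base frame: x ahead of the robot, y to its left, z up, the work surface at z = 0. Lengths are in m, angles in rad, forces in N, time in s.
With the tool pointing down it reaches from about 0.3 to 0.875 m from the base axis. Payload 4.2 kg.
Tool frame: the origin (TCP) lies at the very end of the fingers, on their centre line; the grasp point (between the pads) lies 19 mm behind it; z points along the fingers, y is the line along which they close (so a half turn about z gives the same grasp; the last joint's range is limited). The gripper opens to 85 mm and grips with 20 to 120 N. Pads are 22 mm wide; open, the fingers measure 114 mm over their backs; the gripper's body (76 mm by 85 mm) begins 54 mm behind the grasp point. The pads swing forward as they close: fully open they stand 13 mm farther back than shut.
Start: joints at [1.265, 0.32, 1.565, -0, 1.257, -0.02], TCP at [0.162, 0.552, 0.231] pointing down, gripper open.
Joint ranges: [-3.11, 3.11], [-0.84, 2.01], [0.21, 2.61], [-1.34, 4.49], [0.05, 2.63], [-2.56, 2.56]. Speed limits (rad/s): [2.57, 2.57, 3.14, 3.14, 3.14, 3.14].

## Interface

Orientations are given as a unit quaternion [w, x, y, z].
In Python, from bench import manip gives the robot as it stands.
- The arm moves only by the shell command python3 -m creep 'ROWS'. ROWS is JSON, a list of rows, each a list of 7 numbers: the turn, a rotation vector about the tool's x, y, z scaled (see below), then the shift along the tool's x, y, z scaled (see below), then the opening, from 0 (shut) to 1 (fully open). A call has 1 to 5 rows; each row shifts and turns the commanded pose from where the row before left it, along the tool's axes as they then stand; what a row does not reach is not made up. The controller multiplies each number of a shift by 20 cm and each number of a turn by 180 degrees. A row lasts 1/12 s, in which the tool goes at most 41.7 mm and 7.16 degrees, less where a joint would pass 70% of its speed; a pose out of reach is approached as far as the arm can. A call with a number of a shift or a turn outside -1 to 1 is refused whole. A call with a gripper value outside its range is refused whole. The fingers move at their own pace and stop on an object; the grip force is fixed at half the most. Time passes only in rows, so rows that do not move let the fingers close. It gives the time, the measured TCP pose, the force, the opening and the grip force at its end, in the units of the state.
- manip.get_state(): the state, without advancing time (a new reading comes with each control period).
- manip.get_image(name): name is "side" or "top" or "wrist"; returns a dict with "color" (400x640x3 uint8, red, green, blue), "fx", "fy", "cx", "cy" (pixels), "rvec" (rotation vector, rad) and "tvec" (3), from world to camera coordinates, as OpenCV has them. Camera axes: x right, y down, z forward; pixel columns grow to the right and rows downward; lengths in m; the calibration is good to about 2 mm. A picture is of the moment at which its call begins. There is no depth.
- manip.hand_in(): hands the job in; it is judged then, once.
The state is a dict: "time_s": time; "joint_positions": joint angles; "joint_velocities": joint speeds; "tau": joint torques, N m; "tool_pos": TCP position; "tcp_rot": TCP orientation; "force": force on the tool from outside, world axes, zero at the start; "ft_torque": the same for the moment, N m; "opening": opening from 0.0 (shut) to 1.0 (fully open); "grip_force": force on a finger pad.
Only numpy, scipy, OpenCV 4.12 (cv2) and the standard library are available. Lean on these libraries where they do the work, as an engineer would, in place of code of your own. Each camera call takes 0.05 s, during which the arm holds its last target. There are 200 camera calls.

## Working session

There is one attempt and no reset: what is moved stays moved. The work goes in short steps, Python scripts to look and compute and a shell command to move; the robot and the scene stay as the last step left them, time stands still between calls to the robot, and variables do not carry over. Pictures are saved under pics/ and viewed, at most 14 in all, crops included, and the job is handed in when it is done.

```bash
mkdir -p pics
python3 - <<'E'
from bench import manip
import cv2
for n in("top","side"):
    d=manip.get_image(n); cv2.imwrite(f"pics/{n}0.png",d["color"][:,:,::-1]); print(n,d["fx"],d["cx"],d["cy"],d["rvec"],d["tvec"])
s=manip.get_state(); print(s)
E
```

```text
top 360.8738572011501 317.3616576355887 195.36692513543576 [ 2.29396385 -1.90531232  0.20041201] [-0.11936586  0.51943982  0.79834264]
side 488.68007534720095 311.1451379589644 193.52942967533204 [ 2.45755343 -0.1769206   0.04882842] [-0.53603534  0.07190805  1.04331016]
{'time_s': 0.1, 'joint_positions': array([ 1.26500324e+00,  3.20269470e-01,  1.56555259e+00,  1.94639317e-05,
        1.25740447e+00, -1.99812464e-02]), 'joint_velocities': array([-1.00421152e-03, -3.06083760e-04, -1.45430107e-03,  9.50171788e-05,
       -7.40865268e-04, -2.79724915e-03]), 'tau': array([ 1.16936564e-03, -4.16410160e+01, -2.34702981e+01,  3.01203180e-06,
        4.92855383e-03, -1.93044752e-05]), 'tool_pos': array([0.16196959, 0.55127623, 0.23054422]), 'tcp_rot': array([-1.41613971e-04,  1.42422938e-01,  9.89805556e-01, -8.04622940e-04]), 'force': array([-0.23842751,  0.27336644, -0.33221664]), 'ft_torque': array([-0.02642988,  0.02662881,  0.02334992]), 'grip_force': 0.0, 'opening': 0.9988071488284854}
```

View pics/top0.png

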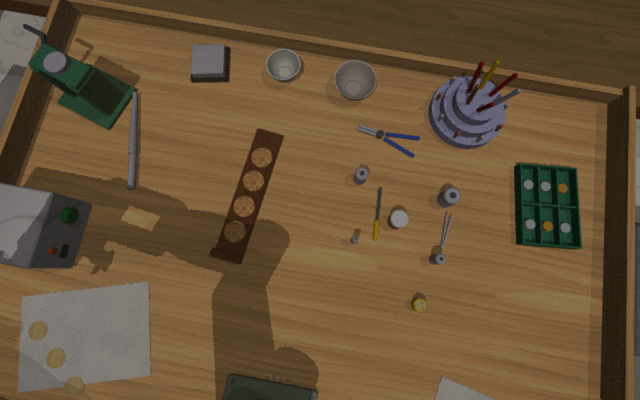

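View pics/side0.png

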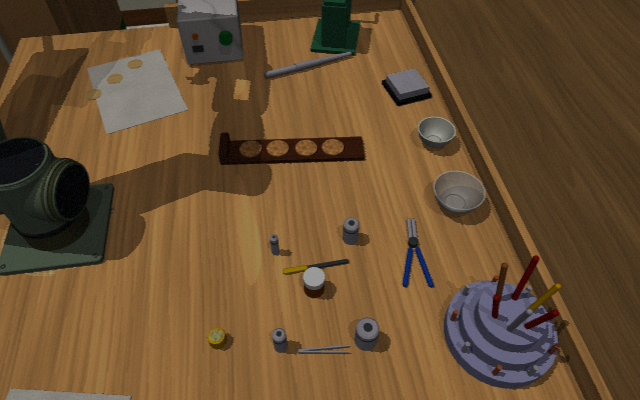

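Top view: the rail runs from (265,135) to (228,255), with the stop at the lower end. Punches are near (361,175), (449,197), (438,259) and (355,239), and the jar is at (399,219). I'll enlarge it for measuring.

```bash
cat > h.py <<'E'
from bench import manip
import cv2, numpy as np
from scipy.spatial.transform import Rotation as R
def cam(n):
    d=manip.get_image(n); return d
def w(d,u,v,z):
    M=R.from_rotvec(d["rvec"]).as_matrix(); r=M.T@np.array([(u-d["cx"])/d["fx"],(v-d["cy"])/d["fy"],1]); c=-M.T@np.array(d["tvec"])
    return c+r*(z-c[2])/r[2]
def px(d,p):
    M=R.from_rotvec(d["rvec"]).as_matrix(); q=M@np.array(p)+d["tvec"]; return q[0]/q[2]*d["fx"]+d["cx"],q[1]/q[2]*d["fy"]+d["cy"]
def crop(d,x0,y0,x1,y1,k,f):
    im=cv2.resize(d["color"][y0:y1,x0:x1,::-1],None,fx=k,fy=k,interpolation=cv2.INTER_CUBIC)
    im=cv2.convertScaleAbs(im,alpha=1.6)
    cv2.imwrite(f,im)
def go(target,yaw=None):
    """shift in tool axes (row units, total) and tool yaw turn"""
    s=manip.get_state(); q=s["tcp_rot"]; r=R.from_quat([q[1],q[2],q[3],q[0]])
    return r.inv().apply(np.array(target)-s["tool_pos"])/0.2
E
python3 - <<'E'
from h import *
d=cam("top"); crop(d,205,120,475,275,2.95,"pics/t1.png")
d=cam("side"); crop(d,210,125,400,365,2.5,"pics/s1.png")
E
```

```text
(no output)
```

View pics/t1.png

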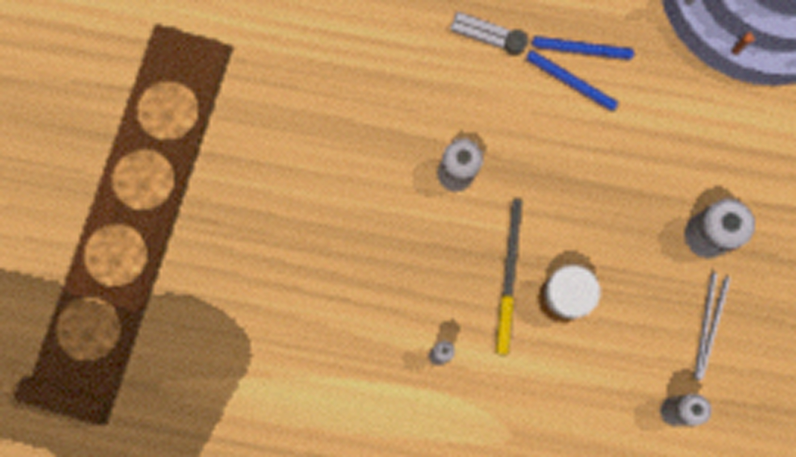

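View pics/s1.png

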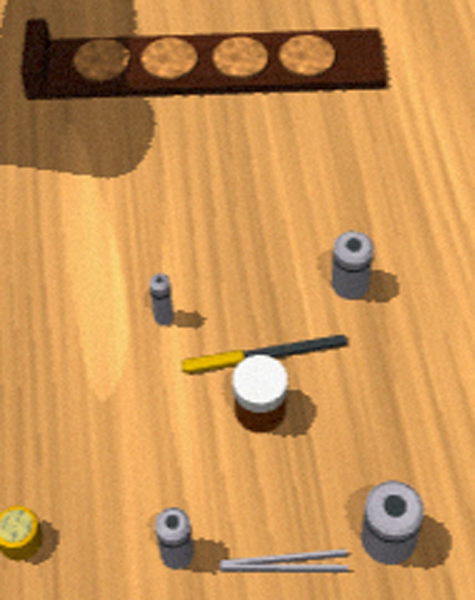

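Crop readings. Top view: seats 1–4 at (88,328), (115,254), (143,179), (168,110); punch tops 16 at (443,350), 24 at (694,409), 32 at (464,158), 40 at (729,223); jar lid at (573,292). The side crop shows the same objects, so I'll triangulate by comparing the two.

Run:
```python
from h import *
t=cam("top");s=cam("side"); print(np.round(w(t,317,195,0),3))
P={"s1":(88,328,102,60,.016),"s2":(115,254,169,57,.016),"s3":(143,179,240,56,.016),"s4":(168,110,307,54,.016),"p16":(443,350,160,281,.055),"p24":(695,409,173,520,.055),"p32":(464,158,353,246,.055),"p40":(730,222,394,507,.055),"jar":(573,292,260,380,.048)}
Q={}
for n,(a,b,c,e,z) in P.items():
    A=w(t,205+(a+.5)/2.95-.5,120+(b+.5)/2.95-.5,z);B=w(s,210+(c+.5)/2.5-.5,125+(e+.5)/2.5-.5,z);Q[n]=(A+B)/2;print(n,A[:2].round(4),B[:2].round(4),Q[n][:2].round(4))
for i in(1,2,3): 
    v=(Q[f"s{i+1}"]-Q[f"s{i}"])[:2]; print(np.linalg.norm(v),np.degrees(np.arctan2(v[1],v[0])))
```

```text
[ 0.544 -0.019  0.   ]
s1 [0.4173 0.1598] [0.418  0.1563] [0.4177 0.158 ]
s2 [0.4813 0.1518] [0.4815 0.1507] [0.4814 0.1513]
s3 [0.5482 0.143 ] [0.5485 0.1419] [0.5483 0.1425]
s4 [0.6114 0.1353] [0.612 0.135] [0.6117 0.1352]
p16 [ 0.4489 -0.1252] [ 0.4497 -0.1292] [ 0.4493 -0.1272]
p24 [ 0.4398 -0.324 ] [ 0.4405 -0.3253] [ 0.4401 -0.3246]
p32 [ 0.6048 -0.1168] [ 0.6053 -0.1184] [ 0.6051 -0.1176]
p40 [ 0.5918 -0.3345] [ 0.5914 -0.3379] [ 0.5916 -0.3362]
jar [ 0.514  -0.2201] [ 0.5151 -0.2233] [ 0.5145 -0.2217]
0.06408049055184775 -6.057868662477327
0.06753085105037364 -7.491130821661989
0.06374849681464903 -6.585231435615428
```

Both cameras agree to within about 4 mm. Seat spacing averages 65 mm, close to the stated 66, and the rail's yaw is about -6.7°. I'll turn the tool so it closes across the rail and go to punch_32.

```bash
python3 -m creep '[[0,0,-0.027,0,0,0,1],[0,0,-0.027,0,0,0,1],[0,0,0,-0.12,-0.14,0.02,1],[0,0,0,-0.12,-0.14,0.02,1],[0,0,0,-0.12,-0.14,0.02,1]]'
python3 -m creep '[[0,0,0,-0.12,-0.14,0.02,1],[0,0,0,-0.12,-0.14,0.02,1],[0,0,0,-0.12,-0.14,0.02,1],[0,0,0,-0.12,-0.14,0.02,1],[0,0,0,-0.12,-0.14,0.02,1]]'
python3 -m creep '[[0,0,0,-0.12,-0.14,0.02,1],[0,0,0,-0.12,-0.14,0.02,1],[0,0,0,-0.12,-0.14,0.02,1],[0,0,0,-0.12,-0.14,0.02,1],[0,0,0,-0.12,-0.14,0.02,1]]'
python3 -m creep '[[0,0,0,-0.12,-0.14,0.02,1],[0,0,0,-0.12,-0.14,0.02,1],[0,0,0,-0.12,-0.14,0.02,1],[0,0,0,-0.12,-0.14,0.02,1],[0,0,0,0,0,0,1]]'
cat >> h.py <<'E'
T={"s1":(.4170,.158),"s2":(.4815,.151),"s3":(.548,.1427),"s4":(.6123,.1353),"p16":(.4493,-.1272),"p24":(.4401,-.3246),"p32":(.6051,-.1176),"p40":(.5916,-.3362)}
def rep(name,z):
    s=manip.get_state(); q=s["tcp_rot"]; r=R.from_quat([q[1],q[2],q[3],q[0]]).as_matrix()
    print(s["time_s"],s["tool_pos"].round(4),"yaw_y",np.degrees(np.arctan2(r[1,1],r[0,1])).round(2),"tilt",r[:2,2].round(4),"F",s["force"].round(1),"op",round(s["opening"],3),s["grip_force"],"j6",s["joint_positions"][5].round(2))
    print("units",name,go((*T[name],z)).round(4))
E
python3 -c 'from h import *;rep("p32",.12)'
```

```text
time_s: 0.72
tool_pos: [0.2241, 0.459, 0.2189]
tcp_rot: [0.0, 0.057, 0.998, -0.0]
force: [1.2, -0.3, 0.1]
opening: 1.003
grip_force: 0.0
time_s: 1.13
tool_pos: [0.3275, 0.3054, 0.1993]
tcp_rot: [0.0, 0.058, 0.998, 0.0]
force: [1.1, 0.4, -0.0]
opening: 1.001
grip_force: 0.0
time_s: 1.55
tool_pos: [0.4306, 0.1523, 0.1793]
tcp_rot: [0.0, 0.058, 0.998, 0.0]
force: [0.9, 0.2, 0.6]
opening: 1.001
grip_force: 0.0
time_s: 1.97
tool_pos: [0.5155, 0.0269, 0.1627]
tcp_rot: [0.001, 0.06, 0.998, -0.001]
force: [-0.0, -0.4, -0.8]
opening: 1.002
grip_force: 0.0
1.9667 [0.5155 0.0269 0.1627] yaw_y 83.07 tilt [ 0.0022 -0.0021] F [-0.  -0.4 -0.8] op 1.002 0.0 j6 -1.42
units p32 [-0.5316 -0.663   0.2158]
```

```bash
python3 -m creep '[[0,0,0,-0.13,-0.16,0.05,1],[0,0,0,-0.13,-0.16,0.05,1],[0,0,0,-0.13,-0.16,0.05,1],[0,0,0,-0.13,-0.16,0.05,1],[0,0,0,0,0,0,1]]' >/dev/null
python3 -m creep '[[0,0,0,0,0,0,1],[0,0,0,0,0,0,1]]' >/dev/null
python3 - <<'E'
from h import *
rep("p32",.015)
d=cam("wrist"); crop(d,0,0,640,400,1.2,"pics/w1.png")
p=(*T["p32"],.055); print(px(d,p), px(d,(*T["p32"],0)))
E
```

```text
2.55 [ 0.5985 -0.1045  0.1238] yaw_y 83.32 tilt [-0.0013  0.0009] F [-0.1  1.  -0.3] op 1.0 0.0 j6 -1.65
units p32 [-0.0413 -0.0617  0.5437]
(np.float64(302.2329731573914), np.float64(226.37188365827538)) (np.float64(305.13403947150925), np.float64(202.79889171416107))
```

View pics/w1.png

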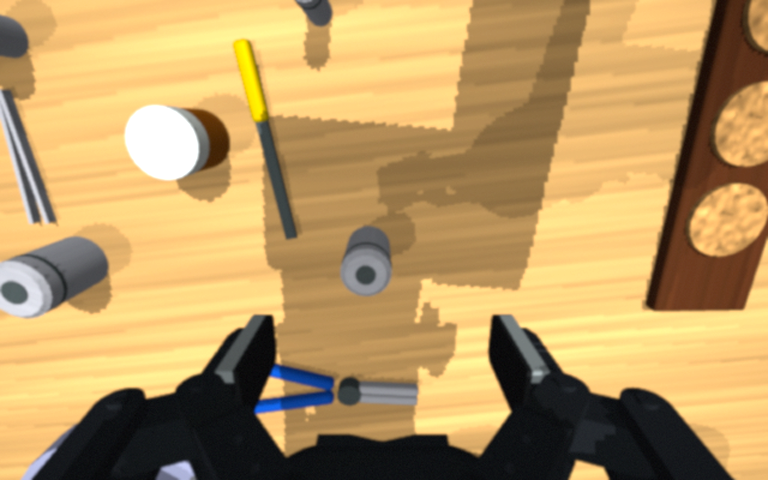

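The wrist view shows the 32 mm punch's top at about (366,275) in the enlarged picture, i.e. (305,229), against a predicted (302,226). That is within about 2 mm, so I'll descend and grip.

```bash
python3 -m creep '[[0,0,0,-0.04,-0.06,0.0,1],[0,0,0,0,0,0.14,1],[0,0,0,0,0,0.14,1],[0,0,0,0,0,0.14,1],[0,0,0,0,0,0.12,1]]' >/dev/null
python3 -m creep '[[0,0,0,0,0,0,1],[0,0,0,0,0,0,0],[0,0,0,0,0,0,0],[0,0,0,0,0,0,0],[0,0,0,0,0,0,0]]'
python3 -m creep '[[0,0,0,0,0,0,0],[0,0,0,0,0,0,0],[0,0,0,0,0,0,0],[0,0,0,0,0,0,0]]'
python3 -c 'from h import *;rep("s3",.145)'
```

```text
time_s: 3.43
tool_pos: [0.6069, -0.1181, 0.018]
tcp_rot: [0.002, 0.058, 0.998, -0.0]
force: [-0.1, -0.4, 0.4]
opening: 0.454
grip_force: 0.0
time_s: 3.77
tool_pos: [0.6069, -0.1177, 0.0181]
tcp_rot: [0.002, 0.058, 0.998, 0.0]
force: [-0.5, 2.1, 6.2]
opening: 0.357
grip_force: 58.9
3.7667 [ 0.6069 -0.1177  0.0181] yaw_y 83.33 tilt [ 0.0037 -0.    ] F [-0.5  2.1  6.2] op 0.357 58.94618332386017 j6 -1.67
units s3 [ 0.4415  1.2593 -0.6354]
```

```bash
python3 -m creep '[[0,0,0,0,0,-0.1,0],[0,0,0,0,0,-0.18,0],[0,0,0,0,0,-0.18,0],[0,0,0,0,0,-0.1,0],[0,0,0,0.04,0.12,-0.02,0]]'
python3 -m creep '[[0,0,0,0.06,0.18,0,0],[0,0,0,0.06,0.18,0,0],[0,0,0,0.06,0.18,0,0],[0,0,0,0.06,0.18,0,0],[0,0,0,0.06,0.18,0,0]]' >/dev/null
python3 -m creep '[[0,0,0,0.06,0.14,0,0],[0,0,0,0.03,0.06,0,0],[0,0,0,0,0,0,0],[0,0,0,0,0,0,0]]' >/dev/null
python3 - <<'E'
from h import *
rep("s3",.035)
d=cam("wrist"); crop(d,0,0,640,400,1.2,"pics/w2.png")
for i in "1234": print(px(d,(*T["s"+i],.016)))
E
```

```text
time_s: 4.18
tool_pos: [0.6042, -0.0969, 0.1374]
tcp_rot: [0.006, 0.059, 0.998, -0.002]
force: [2.5, -0.2, -3.0]
opening: 0.357
grip_force: 60.1
4.9333 [0.5482 0.1345 0.1321] yaw_y 83.45 tilt [ 0.0001 -0.0008] F [ 0.8 -0.4 -3.2] op 0.361 60.29934525489807 j6 -1.24
units s3 [0.0057 0.0412 0.4855]
(np.float64(330.5177648318933), np.float64(24.976479810913673))
(np.float64(329.9443730923901), np.float64(115.9157958078955))
(np.float64(328.21212790202196), np.float64(195.37159780593663))
(np.float64(327.4383095528375), np.float64(261.132650740094))
```

View pics/w2.png

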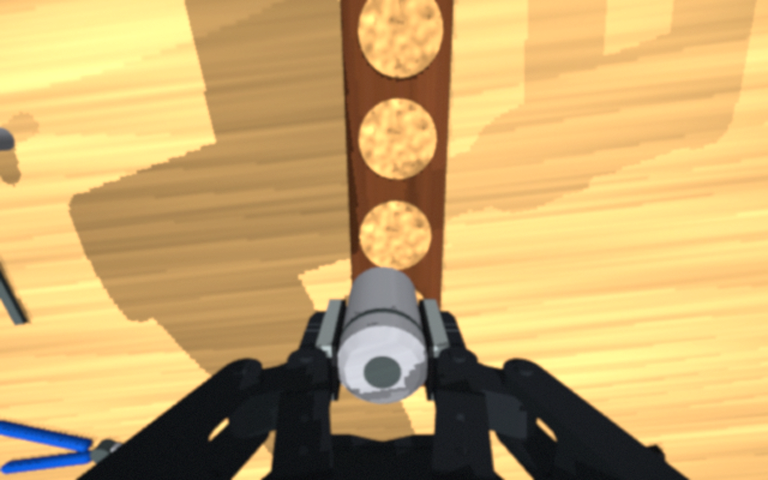

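The wrist view shows seats 1–3 at (333,28), (332,115), (329,196) px, within 3 px of my estimates, and the punch held straight. Next I'll check its offset along the tool's x, then place it.

```bash
python3 -c '
from h import *
d=cam("wrist");s=manip.get_state();z=s["tool_pos"][2]-.018+.055;print(w(d,318,310,z),s["tool_pos"])'
python3 -m creep '[[0,0,0,0.006,0.04,0.1,0],[0,0,0,0,0,0.14,0],[0,0,0,0,0,0.12,0],[0,0,0,0,0,0.08,0],[0,0,0,0,0,0,0]]'
python3 -m creep '[[0,0,0,0,0,0,0]]'
python3 -c 'from h import *;rep("s3",.034)'
```

```text
[0.54891532 0.13306906 0.16907353] [0.54874208 0.13331467 0.13207353]
time_s: 5.45
tool_pos: [0.546, 0.1403, 0.0405]
tcp_rot: [-0.004, 0.059, 0.998, -0.001]
force: [-0.8, -0.7, -3.9]
opening: 0.355
grip_force: 60.2
time_s: 5.53
tool_pos: [0.5483, 0.1412, 0.0435]
tcp_rot: [-0.001, 0.059, 0.998, -0.0]
force: [0.4, 0.1, -2.4]
opening: 0.361
grip_force: 60.2
5.5333 [0.5483 0.1412 0.0435] yaw_y 83.24 tilt [-0.0015 -0.0005] F [ 0.4  0.1 -2.4] op 0.361 60.22726535797119 j6 -1.22
units s3 [0.0025 0.0074 0.0476]
```

```bash
python3 -m creep '[[0,0,0,0,0.006,0.022,0],[0,0,0,0,0,0.02,0],[0,0,0,0,0,0,0],[0,0,0,0,0,0,0]]'
python3 -c 'from h import *;rep("s3",.034)'
```

```text
time_s: 5.87
tool_pos: [0.5486, 0.1437, 0.0362]
tcp_rot: [0.0, 0.058, 0.998, 0.0]
force: [0.4, 0.1, -3.0]
opening: 0.353
grip_force: 60.2
5.8667 [0.5486 0.1437 0.0362] yaw_y 83.34 tilt [0.0009 0.0003] F [ 0.4  0.1 -3. ] op 0.353 60.226789712905884 j6 -1.22
units s3 [ 0.0027 -0.0052  0.0108]
```

```bash
python3 -m creep '[[0,0,0,0,0,0.011,0],[0,0,0,0,0,0,0],[0,0,0,0,0,0,0]]'
python3 -m creep '[[0,0,0,0,0,0,1],[0,0,0,0,0,0,1],[0,0,0,0,0,0,1],[0,0,0,0,0,0,1],[0,0,0,0,0,0,1]]'
python3 -c 'from h import *;rep("p40",.15)'
```

```text
time_s: 6.12
tool_pos: [0.549, 0.1439, 0.0342]
tcp_rot: [0.001, 0.058, 0.998, 0.0]
force: [-0.2, -0.5, 0.3]
opening: 0.355
grip_force: 60.6
time_s: 6.53
tool_pos: [0.5484, 0.1437, 0.0335]
tcp_rot: [0.0, 0.058, 0.998, 0.0]
force: [0.2, 0.2, -1.6]
opening: 0.997
grip_force: 0.0
6.5333 [0.5484 0.1437 0.0335] yaw_y 83.35 tilt [0.0001 0.0001] F [ 0.2  0.2 -1.6] op 0.997 0.0 j6 -1.22
units p40 [-0.4926 -2.3582 -0.5829]
```

```bash
python3 -m creep '[[0,0,0,0,0,-0.12,1],[0,0,0,0,0,-0.18,1],[0,0,0,0,0,-0.18,1],[0,0,0,0,0,-0.1,1],[0,0,0,-0.04,-0.18,0,1]]' >/dev/null
python3 -m creep '[[0,0,0,-0.04,-0.18,0,1],[0,0,0,-0.04,-0.18,0,1],[0,0,0,-0.04,-0.18,0,1],[0,0,0,-0.04,-0.18,0,1],[0,0,0,-0.04,-0.18,0,1]]' >/dev/null
python3 -m creep '[[0,0,0,-0.04,-0.18,0,1],[0,0,0,-0.04,-0.18,0,1],[0,0,0,-0.04,-0.18,0,1],[0,0,0,-0.04,-0.18,0,1],[0,0,0,-0.04,-0.18,0,1]]' >/dev/null
python3 -m creep '[[0,0,0,-0.04,-0.18,0,1],[0,0,0,-0.01,-0.14,0,1],[0,0,0,0,0,0,1],[0,0,0,0,0,0,1]]' >/dev/null
python3 -c '
from h import *
rep("p40",.018)
d=cam("wrist"); crop(d,0,0,640,400,1.2,"pics/w3.png");print(px(d,(*T["p40"],.055)),px(d,(*T["p24"],.055)))'
```

```text
8.1167 [ 0.5919 -0.326   0.1487] yaw_y 83.19 tilt [-0.0006  0.0008] F [-0.3  0.   0.5] op 1.001 0.0 j6 -1.97
units p40 [-0.0052 -0.0515  0.6536]
(np.float64(306.12215563186203), np.float64(206.0517848790394)) (np.float64(293.55953905465725), np.float64(-13.499544652733334))
```

View pics/w3.png

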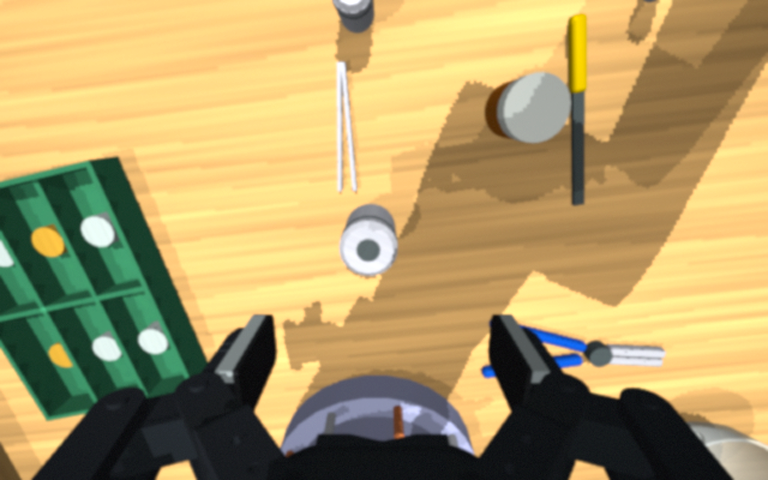

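Punch 40's top is at (307,207.5) px, against a predicted (306,206). The cake edge is well clear of the gripper on the far side. Descend and grip.

```bash
python3 -m creep '[[0,0,0,-0.005,-0.05,0.08,1],[0,0,0,0,0,0.16,1],[0,0,0,0,0,0.16,1],[0,0,0,0,0,0.14,1],[0,0,0,0,0,0.1,1]]' >/dev/null
python3 -m creep '[[0,0,0,0,0,0,1],[0,0,0,0,0,0,0],[0,0,0,0,0,0,0],[0,0,0,0,0,0,0],[0,0,0,0,0,0,0]]'
python3 -m creep '[[0,0,0,0,0,0,0],[0,0,0,0,0,0,0],[0,0,0,0,0,0,0]]'
python3 -c 'from h import *;rep("s4",.145)'
```

```text
time_s: 9.0
tool_pos: [0.5935, -0.3353, 0.0237]
tcp_rot: [0.002, 0.058, 0.998, -0.001]
force: [-0.9, 2.7, 23.7]
opening: 0.457
grip_force: 41.8
time_s: 9.25
tool_pos: [0.5935, -0.3354, 0.0239]
tcp_rot: [0.002, 0.058, 0.998, -0.001]
force: [-0.2, 0.2, 6.2]
opening: 0.448
grip_force: 60.4
9.25 [ 0.5935 -0.3354  0.0239] yaw_y 83.34 tilt [ 0.0038 -0.002 ] F [-0.2  0.2  6.2] op 0.448 60.40743827819824 j6 -1.99
units s4 [ 0.1772  2.3475 -0.6098]
```

```bash
python3 -m creep '[[0,0,0,0,0,-0.08,0],[0,0,0,0,0,-0.16,0],[0,0,0,0,0,-0.18,0],[0,0,0,0,0,-0.14,0],[0,0,0,0.01,0.12,-0.04,0]]'
python3 -m creep '[[0,0,0,0.015,0.18,0,0],[0,0,0,0.015,0.18,0,0],[0,0,0,0.015,0.18,0,0],[0,0,0,0.015,0.18,0,0],[0,0,0,0.015,0.18,0,0]]' >/dev/null
python3 -m creep '[[0,0,0,0.015,0.18,0,0],[0,0,0,0.015,0.18,0,0],[0,0,0,0.015,0.18,0,0],[0,0,0,0.015,0.18,0,0],[0,0,0,0.015,0.18,0,0]]' >/dev/null
python3 -m creep '[[0,0,0,0.015,0.18,0,0],[0,0,0,0,0.12,0,0],[0,0,0,0,0.06,0,0],[0,0,0,0,0,0,0],[0,0,0,0,0,0,0]]' >/dev/null
python3 -c '
from h import *
rep("s4",.04)
d=cam("wrist"); crop(d,0,0,640,400,1.2,"pics/w4.png")
for i in "1234": print(px(d,(*T["s"+i],.016)))
s=manip.get_state()["tool_pos"];print(px(d,(s[0],s[1],s[2]+.031)))'
```

```text
time_s: 9.67
tool_pos: [0.595, -0.3156, 0.1466]
tcp_rot: [0.005, 0.06, 0.998, -0.004]
force: [2.0, -0.4, -5.0]
opening: 0.455
grip_force: 62.0
10.9167 [0.6096 0.1223 0.1408] yaw_y 83.42 tilt [-0.0017 -0.0011] F [-1.  -0.6 -5.4] op 0.453 61.96576952934265 j6 -1.28
units s4 [-0.0065  0.0669  0.5037]
(np.float64(338.46716956875645), np.float64(-72.1079617354809))
(np.float64(337.2380213840498), np.float64(31.426391888196378))
(np.float64(334.8862288240568), np.float64(121.25156369943355))
(np.float64(333.6384362810542), np.float64(195.14987373844693))
(np.float64(317.5996093504077), np.float64(300.410708301553))
```

View pics/w4.png

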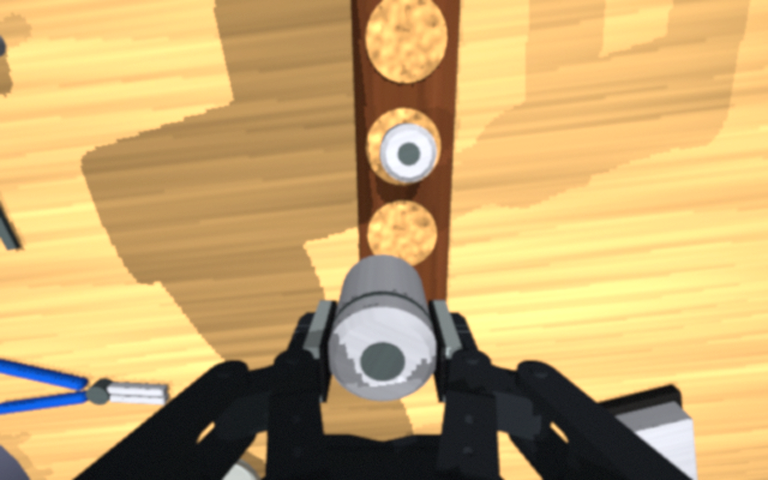

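Punch 32 stands on its disc, its top at (341,127.5) px. The held punch's top is at (318,301), on the tool axis. Seat 4 is at (335,195), as predicted. Lower it.

```bash
python3 -c '
from h import *
d=cam("wrist");print(w(d,341,127.5,.071))'
python3 -m creep '[[0,0,0,-0.005,0.04,0.08,0],[0,0,0,0,0.025,0.14,0],[0,0,0,0,0,0.12,0],[0,0,0,0,0,0.08,0],[0,0,0,0,0,0.03,0]]' >/dev/null
python3 -m creep '[[0,0,0,0,0,0,0],[0,0,0,0,0,0,0],[0,0,0,0,0,0,0]]'
python3 -c 'from h import *;rep("s4",.04)'
```

```text
[0.54876155 0.14326399 0.071     ]
time_s: 11.68
tool_pos: [0.6141, 0.1348, 0.053]
tcp_rot: [0.002, 0.058, 0.998, 0.0]
force: [-0.6, -0.1, -5.7]
opening: 0.454
grip_force: 61.9
11.6833 [0.6141 0.1348 0.053 ] yaw_y 83.3 tilt [0.0031 0.0006] F [-0.6 -0.1 -5.7] op 0.454 61.873100996017456 j6 -1.26
units s4 [0.0094 0.0013 0.0649]
```

```bash
python3 -m creep '[[0,0,0,0.005,0,0.03,0],[0,0,0,0,0,0.02,0],[0,0,0,0,0,0.008,0],[0,0,0,0,0,0,0],[0,0,0,0,0,0,0]]'
python3 -m creep '[[0,0,0,0,0,0,0]]'
python3 -c 'from h import *;rep("s4",.04)'
```

```text
time_s: 12.1
tool_pos: [0.6118, 0.1353, 0.04]
tcp_rot: [0.0, 0.058, 0.998, 0.0]
force: [-0.2, -0.3, -4.7]
opening: 0.451
grip_force: 62.2
time_s: 12.18
tool_pos: [0.6118, 0.1353, 0.04]
tcp_rot: [0.0, 0.058, 0.998, 0.0]
force: [-0.7, -0.7, -2.9]
opening: 0.451
grip_force: 62.2
12.1833 [0.6118 0.1353 0.04  ] yaw_y 83.36 tilt [0.0001 0.    ] F [-0.7 -0.7 -2.9] op 0.451 62.188732624053955 j6 -1.26
units s4 [-0.0025  0.0002 -0.    ]
```

Contact is starting, since the load has dropped from -5.7 to -2.9 N. A touch lower, then release and go on to punch_24.

```bash
python3 -m creep '[[0,0,0,0,0,0.004,0],[0,0,0,0,0,0,0],[0,0,0,0,0,0,0]]'
python3 -m creep '[[0,0,0,0,0,0,1],[0,0,0,0,0,0,1],[0,0,0,0,0,0,1],[0,0,0,0,0,0,1],[0,0,0,0,0,0,1]]'
python3 -m creep '[[0,0,0,0,0,-0.1,1],[0,0,0,0,0,-0.18,1],[0,0,0,0,0,-0.18,1],[0,0,0,0,0,-0.1,1],[0,0,0,0,0,0,1]]'
python3 -c 'from h import *;rep("p24",.15)'
```

```text
time_s: 12.43
tool_pos: [0.6118, 0.1353, 0.0399]
tcp_rot: [0.0, 0.058, 0.998, 0.0]
force: [-3.9, -1.1, 4.4]
opening: 0.45
grip_force: 62.7
time_s: 12.85
tool_pos: [0.6121, 0.1353, 0.039]
tcp_rot: [0.0, 0.058, 0.998, 0.0]
force: [-0.5, 0.6, -0.4]
opening: 1.002
grip_force: 0.0
time_s: 13.27
tool_pos: [0.615, 0.1359, 0.1568]
tcp_rot: [0.005, 0.058, 0.998, 0.001]
force: [1.0, -0.1, 0.2]
opening: 0.999
grip_force: 0.0
13.2667 [0.615  0.1359 0.1568] yaw_y 83.35 tilt [0.0111 0.0023] F [ 1.  -0.1  0.2] op 0.999 0.0 j6 -1.26
units p24 [ 0.6024 -2.3885  0.019 ]
```

```bash
python3 -m creep '[[0,0,0,0.046,-0.18,0,1],[0,0,0,0.046,-0.18,0,1],[0,0,0,0.046,-0.18,0,1],[0,0,0,0.046,-0.18,0,1],[0,0,0,0.046,-0.18,0,1]]' >/dev/null
python3 -m creep '[[0,0,0,0.046,-0.18,0,1],[0,0,0,0.046,-0.18,0,1],[0,0,0,0.046,-0.18,0,1],[0,0,0,0.046,-0.18,0,1],[0,0,0,0.046,-0.18,0,1]]' >/dev/null
python3 -m creep '[[0,0,0,0.046,-0.18,0,1],[0,0,0,0.046,-0.18,0,1],[0,0,0,0.046,-0.18,0,1],[0,0,0,0,0,0,1],[0,0,0,0,0,0,1]]' >/dev/null
python3 -c '
from h import *
rep("p24",.018)
d=cam("wrist"); crop(d,0,0,640,400,1.2,"pics/w5.png");print(px(d,(*T["p24"],.055)),px(d,(*T["p16"],.055)))'
```

```text
14.5167 [ 0.4378 -0.317   0.1501] yaw_y 83.13 tilt [-0.0009  0.001 ] F [ 0.5 -0.  -0.2] op 0.999 0.0 j6 -2.1
units p24 [-0.0168 -0.0367  0.6606]
(np.float64(309.8677564416747), np.float64(208.18361203406215)) (np.float64(555.7689995819353), np.float64(191.2000959680745))
```

View pics/w5.png

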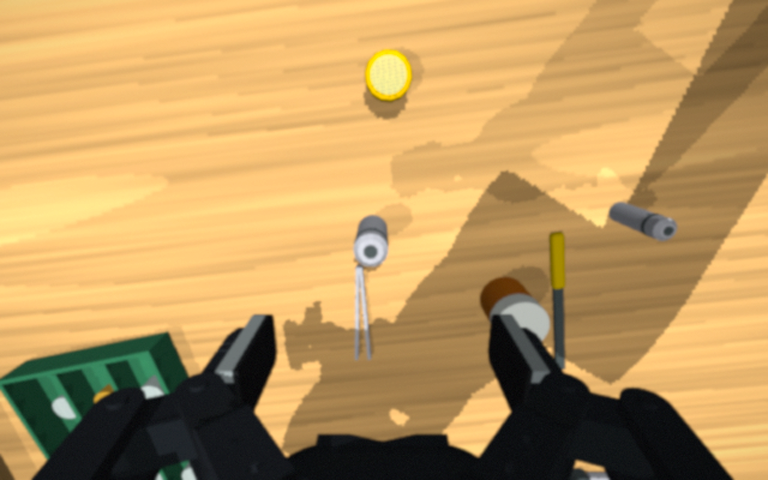

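Punch 24's top is at (309,209) px, against a predicted (310,208). The jar stays clear of the finger tracks, so descend and grip.

```bash
python3 -m creep '[[0,0,0,-0.016,-0.037,0.08,1],[0,0,0,0,0,0.16,1],[0,0,0,0,0,0.16,1],[0,0,0,0,0,0.14,1],[0,0,0,0,0,0.1,1]]' >/dev/null
python3 -m creep '[[0,0,0,0,0,0,1],[0,0,0,0,0,0,0],[0,0,0,0,0,0,0],[0,0,0,0,0,0,0],[0,0,0,0,0,0,0]]'
python3 -m creep '[[0,0,0,0,0,0,0],[0,0,0,0,0,0,0],[0,0,0,0,0,0,0],[0,0,0,0,0,0,0]]'
python3 -c 'from h import *;rep("s2",.145)'
```

```text
time_s: 15.4
tool_pos: [0.4421, -0.3239, 0.0246]
tcp_rot: [0.001, 0.058, 0.998, -0.001]
force: [-1.2, -1.1, 0.5]
opening: 0.452
grip_force: 0.0
time_s: 15.73
tool_pos: [0.4418, -0.324, 0.0243]
tcp_rot: [0.001, 0.058, 0.998, -0.001]
force: [-0.1, 0.2, 6.2]
opening: 0.265
grip_force: 58.5
15.7333 [ 0.4418 -0.324   0.0243] yaw_y 83.33 tilt [ 0.0021 -0.0013] F [-0.1  0.2  6.2] op 0.265 58.488110303878784 j6 -2.11
units s2 [ 0.0776  2.3813 -0.6062]
```

```bash
python3 -m creep '[[0,0,0,0,0,-0.08,0],[0,0,0,0,0,-0.16,0],[0,0,0,0,0,-0.18,0],[0,0,0,0,0,-0.14,0],[0,0,0,0.005,0.12,-0.04,0]]'
python3 -m creep '[[0,0,0,0.006,0.18,0,0],[0,0,0,0.006,0.18,0,0],[0,0,0,0.006,0.18,0,0],[0,0,0,0.006,0.18,0,0],[0,0,0,0.006,0.18,0,0]]' >/dev/null
python3 -m creep '[[0,0,0,0.006,0.18,0,0],[0,0,0,0.006,0.18,0,0],[0,0,0,0.006,0.18,0,0],[0,0,0,0.006,0.18,0,0],[0,0,0,0.006,0.18,0,0]]' >/dev/null
python3 -m creep '[[0,0,0,0.006,0.18,0,0],[0,0,0,0,0.15,0,0],[0,0,0,0,0.06,0,0],[0,0,0,0,0,0,0],[0,0,0,0,0,0,0]]' >/dev/null
python3 -c '
from h import *
rep("s2",.04)
d=cam("wrist"); crop(d,0,0,640,400,1.2,"pics/w6.png")
for i in "12": print(px(d,(*T["s"+i],.016)))
s=manip.get_state()["tool_pos"];print(px(d,(s[0],s[1],s[2]+.031)))'
```

```text
time_s: 16.15
tool_pos: [0.4454, -0.3039, 0.1478]
tcp_rot: [0.004, 0.059, 0.998, -0.004]
force: [1.2, -0.1, -2.3]
opening: 0.263
grip_force: 59.3
17.4 [0.48   0.1369 0.1427] yaw_y 83.43 tilt [-0.0012 -0.001 ] F [-0.2  0.2 -1.2] op 0.261 59.34473097324371 j6 -1.2
units s2 [2.000e-04 7.160e-02 5.132e-01]
(np.float64(335.4011999891722), np.float64(119.2457707440656))
(np.float64(334.56862532566805), np.float64(193.09625108210503))
(np.float64(317.81155756116294), np.float64(300.0382251366635))
```

View pics/w6.png

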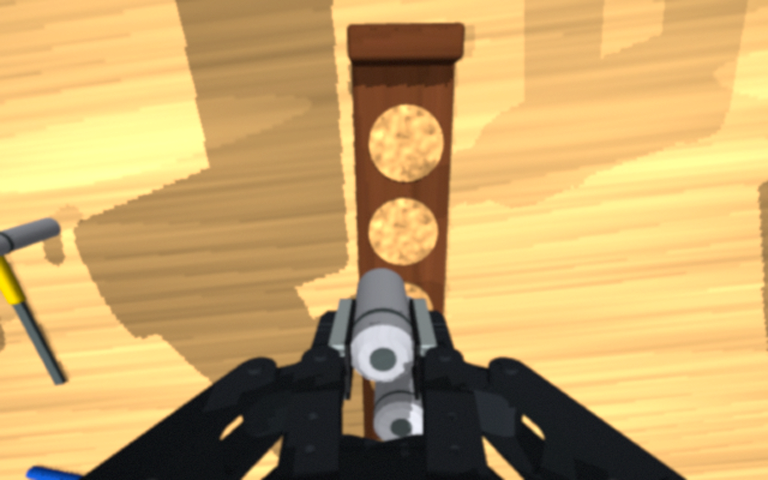

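Seats 1 and 2 are at (338,119) and (336,193) px, as predicted. The held punch's top is at (319,298), on the tool axis, and punch 32 is standing. Lower it.

```bash
python3 -m creep '[[0,0,0,0,0.045,0.08,0],[0,0,0,0,0.025,0.14,0],[0,0,0,0,0,0.12,0],[0,0,0,0,0,0.09,0],[0,0,0,0,0,0.04,0]]' >/dev/null
python3 -m creep '[[0,0,0,0,0,0.03,0],[0,0,0,0,0,0,0],[0,0,0,0,0,0,0],[0,0,0,0,0,0,0]]'
python3 -c 'from h import *;rep("s2",.0403)'
```

```text
time_s: 18.2
tool_pos: [0.4831, 0.1509, 0.0441]
tcp_rot: [0.001, 0.058, 0.998, 0.0]
force: [0.1, -0.1, -2.4]
opening: 0.266
grip_force: 59.3
18.2 [0.4831 0.1509 0.0441] yaw_y 83.32 tilt [0.0023 0.0007] F [ 0.1 -0.1 -2.4] op 0.266 59.264593720436096 j6 -1.17
units s2 [ 0.008  -0.0007  0.0192]
```

```bash
python3 -m creep '[[0,0,0,0.004,0,0.012,0],[0,0,0,0,0,0.008,0],[0,0,0,0,0,0,0],[0,0,0,0,0,0,0],[0,0,0,0,0,0,0]]'
python3 -c 'from h import *;rep("s2",.0403)'
```

```text
time_s: 18.62
tool_pos: [0.482, 0.1513, 0.0403]
tcp_rot: [0.001, 0.058, 0.998, 0.0]
force: [-1.1, -1.3, 4.8]
opening: 0.263
grip_force: 60.2
18.6167 [0.482  0.1513 0.0403] yaw_y 83.37 tilt [0.002  0.0004] F [-1.1 -1.3  4.8] op 0.263 60.24344265460968 j6 -1.17
units s2 [ 0.0023 -0.0015  0.    ]
```

```bash
python3 -m creep '[[0,0,0,0,0,0,1],[0,0,0,0,0,0,1],[0,0,0,0,0,0,1],[0,0,0,0,0,0,1],[0,0,0,0,0,0,1]]'
python3 -m creep '[[0,0,0,0,0,-0.1,1],[0,0,0,0,0,-0.18,1],[0,0,0,0,0,-0.18,1],[0,0,0,0,0,-0.09,1],[0,0,0,0,-0.14,0,1]]' >/dev/null
python3 -m creep '[[0,0,0,0,-0.18,0,1],[0,0,0,0,-0.18,0,1],[0,0,0,0,-0.18,0,1],[0,0,0,0,-0.18,0,1],[0,0,0,0,-0.18,0,1]]' >/dev/null
python3 -m creep '[[0,0,0,0,-0.18,0,1],[0,0,0,0,-0.15,0,1],[0,0,0,0,-0.03,0,1],[0,0,0,0,0,0,1],[0,0,0,0,0,0,1]]' >/dev/null
python3 -c '
from h import *
rep("p16",.018)
d=cam("wrist"); crop(d,0,0,640,400,1.2,"pics/w7.png");print(px(d,(*T["p16"],.055)))'
```

```text
time_s: 19.03
tool_pos: [0.4814, 0.1511, 0.039]
tcp_rot: [-0.0, 0.058, 0.998, 0.0]
force: [-0.3, -0.0, -0.7]
opening: 0.952
grip_force: 0.0
20.2833 [ 0.4488 -0.1267  0.1488] yaw_y 83.29 tilt [-0.0003  0.0008] F [-0.5  0.8 -0.8] op 1.004 0.0 j6 -1.75
units p16 [-0.0031 -0.0025  0.6542]
(np.float64(318.2714214145963), np.float64(205.5250824139385))
```

View pics/w7.png

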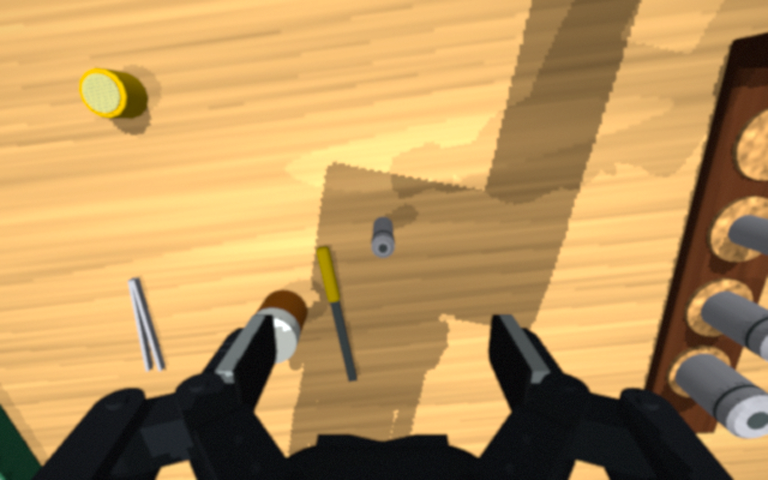

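Punch 16's top is at (318,206) px, matching the prediction, and the other three stand on their discs. The yellow knife handle lies about 45 mm to the side, under the open finger's track. I'll half-close the gripper before descending.

```bash
python3 -m creep '[[0,0,0,-0.003,-0.002,0,0.5],[0,0,0,0,0,0,0.5],[0,0,0,0,0,0,0.5],[0,0,0,0,0,0.1,0.5],[0,0,0,0,0,0.16,0.5]]'
python3 -m creep '[[0,0,0,0,0,0.16,0.5],[0,0,0,0,0,0.14,0.5],[0,0,0,0,0,0.09,0.5],[0,0,0,0,0,0,0.5],[0,0,0,0,0,0,0.5]]'
python3 -m creep '[[0,0,0,0,0,0,0],[0,0,0,0,0,0,0],[0,0,0,0,0,0,0],[0,0,0,0,0,0,0],[0,0,0,0,0,0,0]]'
python3 -c 'from h import *;rep("s1",.145)'
```

```text
time_s: 20.75
tool_pos: [0.4525, -0.1277, 0.0991]
tcp_rot: [0.004, 0.057, 0.998, -0.001]
force: [-0.2, -0.4, -0.6]
opening: 0.5
grip_force: 0.0
time_s: 21.17
tool_pos: [0.4492, -0.1269, 0.0186]
tcp_rot: [-0.001, 0.058, 0.998, 0.0]
force: [0.3, 0.4, 1.4]
opening: 0.5
grip_force: 0.0
time_s: 21.58
tool_pos: [0.4507, -0.1277, 0.0205]
tcp_rot: [0.002, 0.058, 0.998, -0.0]
force: [0.0, 1.3, 6.6]
opening: 0.168
grip_force: 58.5
21.5833 [ 0.4507 -0.1277  0.0205] yaw_y 83.33 tilt [ 0.0034 -0.0007] F [0.  1.3 6.6] op 0.168 58.45017492771149 j6 -1.76
units s1 [ 0.3312  1.3992 -0.6241]
```

```bash
python3 -m creep '[[0,0,0,0,0,-0.1,0],[0,0,0,0,0,-0.18,0],[0,0,0,0,0,-0.18,0],[0,0,0,0,0,-0.14,0],[0,0,0,0.04,0.14,-0.02,0]]'
python3 -m creep '[[0,0,0,0.042,0.18,0,0],[0,0,0,0.042,0.18,0,0],[0,0,0,0.042,0.18,0,0],[0,0,0,0.042,0.18,0,0],[0,0,0,0.042,0.18,0,0]]' >/dev/null
python3 -m creep '[[0,0,0,0.042,0.18,0,0],[0,0,0,0.03,0.13,0,0],[0,0,0,0.01,0.04,0,0],[0,0,0,0,0,0,0],[0,0,0,0,0,0,0]]' >/dev/null
python3 -c '
from h import *
rep("s1",.0365)
d=cam("wrist"); crop(d,0,0,640,400,1.2,"pics/w8.png")
print(px(d,(*T["s1"],.016)))
s=manip.get_state()["tool_pos"];print(px(d,(s[0],s[1],s[2]+.0345)))'
```

```text
time_s: 22.0
tool_pos: [0.4495, -0.1022, 0.1487]
tcp_rot: [0.007, 0.06, 0.998, -0.002]
force: [1.4, 0.8, -1.1]
opening: 0.167
grip_force: 58.6
22.8333 [0.4155 0.1559 0.1431] yaw_y 83.41 tilt [ 0.0001 -0.0006] F [ 0.1 -0.4 -1.5] op 0.168 58.70041251182556 j6 -1.12
units s1 [-0.006   0.0115  0.5331]
(np.float64(321.31247207168644), np.float64(194.2183346797726))
(np.float64(318.30214392087515), np.float64(305.4639762661779))
```

View pics/w8.png

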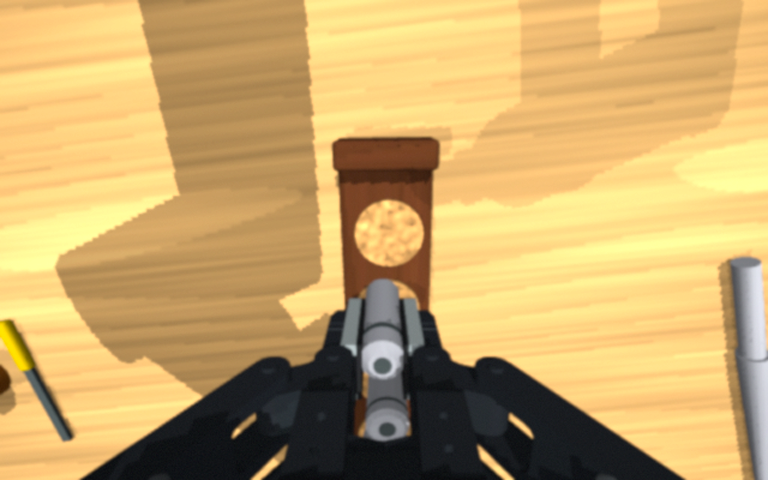

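Seat 1 is at (324,193.5) px, against a predicted (321,194). The held punch's top is at (318.5,303). I'll shift about 1 mm further in y and lower.

```bash
python3 -m creep '[[0,0,0,-0.005,0.016,0.1,0],[0,0,0,0,0,0.15,0],[0,0,0,0,0,0.14,0],[0,0,0,0,0,0.09,0],[0,0,0,0,0,0.03,0]]' >/dev/null
python3 -m creep '[[0,0,0,0,0,0,0],[0,0,0,0,0,0,0],[0,0,0,0,0,0,0]]'
python3 -c 'from h import *;rep("s1",.0365)'
```

```text
time_s: 23.55
tool_pos: [0.4183, 0.1593, 0.0422]
tcp_rot: [0.001, 0.058, 0.998, 0.001]
force: [0.1, -0.2, -1.9]
opening: 0.165
grip_force: 58.7
23.55 [0.4183 0.1593 0.0422] yaw_y 83.29 tilt [0.0026 0.0009] F [ 0.1 -0.2 -1.9] op 0.165 58.68630051612854 j6 -1.12
units s1 [ 0.0059 -0.007   0.0285]
```

```bash
python3 -m creep '[[0,0,0,0.003,0,0.015,0],[0,0,0,0,0,0.012,0],[0,0,0,0,0,0,0],[0,0,0,0,0,0,0],[0,0,0,0,0,0,0]]'
python3 -c 'from h import *;rep("s1",.0365)'
```

```text
time_s: 23.97
tool_pos: [0.4172, 0.1597, 0.0365]
tcp_rot: [0.001, 0.058, 0.998, 0.0]
force: [0.6, -1.7, 5.9]
opening: 0.171
grip_force: 59.3
23.9667 [0.4172 0.1597 0.0365] yaw_y 83.37 tilt [0.002  0.0005] F [ 0.6 -1.7  5.9] op 0.171 59.29100453853607 j6 -1.11
units s1 [ 0.     -0.0084 -0.    ]
```

Contact. Release, lift clear and look.

```bash
python3 -m creep '[[0,0,0,0,0,0,1],[0,0,0,0,0,0,1],[0,0,0,0,0,0,1],[0,0,0,0,0,0,1],[0,0,0,0,0,0,1]]'
python3 -m creep '[[0,0,0,0,0,-0.1,1],[0,0,0,0,0,-0.18,1],[0,0,0,0,0,-0.18,1],[0,0,0,0,0,-0.18,1],[0,0,0,0,0,-0.1,1]]' >/dev/null
python3 -m creep '[[0,0,0,0,0,0,1],[0,0,0,0,0,0,1],[0,0,0,0,0,0,1]]'
python3 - <<'E'
from h import *
t=cam("top");s=cam("side")
a=cv2.resize(t["color"][120:275,205:475,::-1],None,fx=2.5,fy=2.5,interpolation=cv2.INTER_CUBIC)[:300,:400]
b=cv2.resize(s["color"][95:215,210:370,::-1],None,fx=2.5,fy=2.5,interpolation=cv2.INTER_CUBIC)
cv2.imwrite("pics/end.png",cv2.convertScaleAbs(np.hstack([a,b]),alpha=1.5))
for n in "1234":
    p=(*T["s"+n],.071);u=px(t,p);v=px(s,p);print(n,np.round([(u[0]-205)*2.5,(u[1]-120)*2.5,400+(v[0]-210)*2.5,(v[1]-95)*2.5],1))
E
```

```text
time_s: 24.38
tool_pos: [0.4164, 0.1595, 0.0355]
tcp_rot: [-0.0, 0.058, 0.998, 0.0]
force: [-0.0, 0.0, -0.9]
opening: 0.869
grip_force: 0.0
time_s: 25.05
tool_pos: [0.4156, 0.1592, 0.1826]
tcp_rot: [-0.001, 0.058, 0.998, -0.0]
force: [-0.6, -0.1, -0.6]
opening: 1.0
grip_force: 0.0
1 [ 62.2 271.4 493.6  91.1]
2 [ 85.9 204.  564.5  89. ]
3 [110.7 136.8 637.5  87.7]
4 [133.3  73.7 708.   85.9]
```

View pics/end.png

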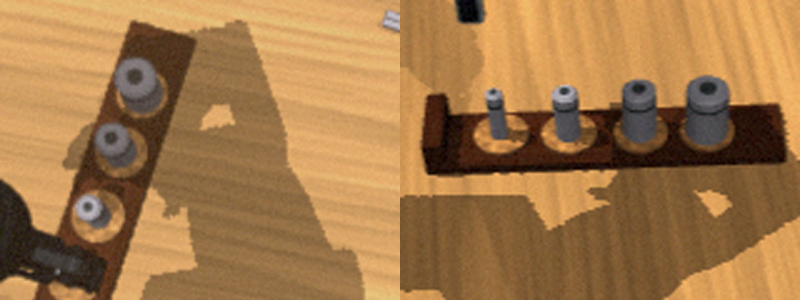

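The side crop shows all four punches upright on their discs in order from the stop, with tops at (493,93), (564,90), (637,90) and (708,86). That is within 3 crop pixels of prediction. The gripper is clear, so I'll hand in.

```bash
python3 -c 'from bench import manip;print(manip.hand_in())'
```

```text
the job is handed in; nothing more can be done
None
```

I stood all four punches upright on their cork discs, thinnest at the end stop and thickest at the far end, never touched the jar, and handed the job in at about 25 s; no verdict came back.

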